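Open the bench cabinet and put two box spanners away by length

ROBOT

A 6-joint arm with a two-finger parallel gripper is mounted at the origin on the work surface. World frame = base frame: x ahead of the robot, y to its left, z up, the work surface at z = 0. Lengths are in m, angles in degrees, forces in N, time in s.
With the tool pointing down it reaches from about 0.325 to 0.85 m from the base axis. Payload 15.5 kg.
Tool frame: the origin (TCP) lies at the very end of the fingers, on their centre line; the grasp point (between the pads) lies arm.grip_depth behind it (arm.grip_depth is the distance from the TCP to the grasp point, in m); z points along the fingers, y is the direction in which the jaws open and shut (so a half turn about z gives the same grasp; the last joint's range is limited). The gripper opens to 91 mm and grips with 3 to 60 N. Pads are 32 mm wide; open, the fingers measure 118 mm over their backs; the gripper's body (76 mm by 178 mm) begins 60 mm behind the grasp point.
Start: joints at [65.403, 28.281, 77.091, -0, 74.628, -5.472], TCP at [0.205, 0.591, 0.214] pointing down, gripper open.
Joint ranges: [-166.48, 166.48], [-47.26, 123.95], [12.59, 153.08], [-70.14, 250.14], [6.76, 159.57], [-176.63, 176.63]. Speed limits (degrees/s): [108.29, 108.29, 147.25, 172.46, 172.46, 172.46].

INTERFACE

Orientations are given as a 3x3 rotation matrix whose columns are the frame's x, y, z axes.
In Python, from rig import arm gives the robot as it stands. Calls block until the motion is done:
- arm.move_to(position, orientation): joint-space move of the TCP to a pose.
- arm.move_l(position, orientation=None, feed=0.15): straight line of the TCP; orientation=None keeps the orientation; feed is the mean speed in m/s.
- arm.move_joints(angles): joint-space move.
- arm.grip(opening): finger opening in m; the grip force is fixed at half the most; returns when the fingers have stopped.
- arm.sleep(seconds).
- arm.solve_ik(position, orientation): joint angles nearest the present ones, or None.
- arm.snapshot(name): name is "scene" or "top" or "wrist"; returns the picture (420x560x3 uint8, red, green, blue); there is no depth.
- arm.get_calibration(name): a dict with "intrinsics" (3x3 intrinsics, pixels), "k1" (the pictures are not rectified: a ray, as slopes to the right and down, at radius r is drawn at 1 + k1 r^2 times it, then the intrinsics apply), "cam_to_world" (4x4, takes a point from camera to world coordinates). Camera axes: x right, y down, z forward; pixel columns grow to the right and rows downward; lengths in m; the calibration is good to about 2 mm. A picture is of the moment at which its call begins: read the wrist's pose just before it. get_calibration takes no time and is no camera call; for the wrist camera it gives the pose at the moment of the call.
A pose or a line that the arm cannot do raises arm.Unreachable and nothing moves.
- arm.sign_off(): hands the job in, once; it reports no verdict.
Readings, each from a call of its own:
- arm.current_t(): time.
- arm.current_joint_positions(): joint angles.
- arm.current_dq(): joint speeds.
- arm.current_tau(): joint torques, N m.
- arm.current_ee_pos(): TCP position.
- arm.current_tool_rot(): TCP orientation.
- arm.current_force(): force on the tool from outside, world axes, zero at the start.
- arm.current_torque(): the same for the moment, N m.
- arm.current_width(): finger opening in m.
Only numpy, scipy, OpenCV 4.12 (cv2) and the standard library are available. Lean on these libraries where they do the work, as an engineer would, in place of code of your own. Each camera call takes 0.05 s, during which the arm holds its last target. There are 200 camera calls.

TASK

Swing the door of the blue bench cabinet wide open, to about a right angle, so that the tray fixed behind it comes out, and leave it open. Then lay the long box spanner in the tray's long row and the short one in its short row, each lying flat along its row; set them down, do not drop them, and leave the other things on the bench where they are.

Things in the scene. Friction and masses are not known exactly. Their poses are not given: they have to be found in the camera images.
- cabinet_front (a point): blue steel bench cabinet, fixed: 225 mm deep (x), 280 mm wide (y), 195 mm high; this point is the middle of the lower edge of its front, which faces its own -x; z up. Below is a drawer that does not open; above it, 98 to 185 mm above the bench, the hinged door
- door (a joint): angle of the cabinet door: 0 closed, grows as it swings out towards the robot, 1.7 rad is the stop. Vertical hinge at the left end (+y) of the cabinet's front; seen from above it opens clockwise. It has no latch or spring, turns with about 0.2 N m of friction and stays where it is left. It may start slightly ajar
- door_handle (a point): grip point on the door handle: upright steel bar 12 mm thick, 40 mm out from the door's face, 30 mm from its free edge, from 50 mm below this point to 18 mm above it; two 9 mm stays join it to the door 8 mm above and 40 mm below the point; gap between bar and door 34 mm. Axes turn with the door: y from free edge to hinge, x into the door (towards the tray), z up
- door_hinge (a point): point on the hinge axis, at the door's lower edge, in the plane of its outer face. Axes turn with the door, as at the handle; the handle point lies at x -40, y -250, z +62 mm. The panel, 15 mm thick and 87 mm high, runs 277 mm along -y; the tray with two rows stands out from its inner face (+x)
- tray (a point): tray on the door's inner face: centre of the floor of its long row, an open-topped bay next to the door panel, inside 180 mm along y (parallel to the door) x 76 mm along x. Beyond it (+x) the short row, inside 126 x 76 mm, its floor's centre at x +81, y +27, z 0 mm of this point. Walls 5 mm thick, 12 mm high; floors 120 mm above the bench, door's top 65 mm above them; under the roof while closed
- spanner_long: the longer of two look-alike steel tubular box spanners on the bench: 160 mm long, a hexagon end 28 mm long and 30 mm across flats at each end, round waist 24 mm in diameter between; about 233 g. Origin at the middle of its length on its axis, 15 mm above what it lies on; x axis along its length, both ends alike. It rests on a flat of the hexagons
- spanner_short: the shorter of two look-alike steel tubular box spanners on the bench: 110 mm long, a hexagon end 28 mm long and 30 mm across flats at each end, round waist 24 mm in diameter between; about 160 g. Origin at the middle of its length on its axis, 15 mm above what it lies on; x axis along its length, both ends alike. It rests on a flat of the hexagons
- spray_bottle: white spray bottle with a yellow trigger head, 76 mm diameter, 245 mm tall, loose, upright; origin at the centre of its foot
- jar: amber glass jar with a dark lid, 72 mm diameter, 85 mm tall, loose; origin at the centre of its foot
- screwdriver: screwdriver 200 mm long lying on the bench, loose; x axis along it, origin about its middle
- wrench: flat open wrench 180 mm long lying on the bench, loose; x axis along it, origin about its middle
Things that resemble listed ones, but are neither listed nor needed, are in the scene too. What is shaped like the spanner_long but turquoise is not meant. Leave any pink look-alike of the spanner_short alone.

How it is judged (in metres and radians):
On the way:
1. the door is wide open (more than 1.2 rad) (value of joint door above 1.2 rad), for 0.2 s.
At the end, for the whole second after the job is handed in: door still open beyond 1.2 rad; long spanner in the long row, short one in the short row, each at rest and flat on the row floor (axis 9 to 19.5 mm above it), its middle within 28 mm across and 14 mm along of the row centre, in line with the row within 0.35 rad (long) or 0.5 rad (short) (value of joint door above 1.2 rad and x of spanner_long in the frame of tray between -0.028 and 0.028 m and y of spanner_long in the frame of tray between -0.014 and 0.014 m and z of spanner_long in the frame of tray between 0.009 and 0.0195 m and angle between the x axis of spanner_long and the y axis of tray, either way round below 0.35 rad and linear speed of each of spanner_long, spanner_short below 0.02 m/s and x of spanner_short in the frame of tray between 0.053 and 0.109 m and y of spanner_short in the frame of tray between 0.013 and 0.041 m and z of spanner_short in the frame of tray between 0.009 and 0.0195 m and angle between the x axis of spanner_short and the y axis of tray, either way round below 0.5 rad); the robot touches nothing.
It fails at once if a spanner is dropped (falls free faster than 0.9 m/s, about 40 mm) ((linear speed of spanner_long above 0.9 m/s and contact force between the fingers and spanner_long below 0.05 N) or (linear speed of spanner_short above 0.9 m/s and contact force between the fingers and spanner_short below 0.05 N)).
It fails at once if another thing on the bench is moved by more than 40 mm (distance of any of spray_bottle, jar, screwdriver, wrench from where it was at the start of the episode above 0.04 m).
It also fails if it takes over 72 s, if anything falls off the work surface, if the arm or the gripper's body presses on something with over 40 N, if the wrist force passes 120 N, or if a joint passes its speed limit or range.

## Working session

There is one attempt and no reset: what is moved stays moved. The work goes in short steps, each a Python script; the robot and the scene stay as the last script left them, time stands still between calls to the robot, and variables do not carry over. Pictures are saved under pics/ and viewed, about 8 in all and at most 12, crops included, and the job is handed in when it is done.

```bash
ls; mkdir -p pics; python3 - <<'E'
from rig import arm
import cv2,numpy as np
for n in ("scene","top"):
    im=arm.snapshot(n); cv2.imwrite(f"pics/{n}0.png",im[:,:,::-1])
    c=arm.get_calibration(n); print(n,np.round(c["intrinsics"],1).tolist(),c["k1"],np.round(c["cam_to_world"],3).tolist())
print(arm.grip_depth,arm.current_t())
E
```

```text
pics
scene [[453.6, 0.0, 281.5], [0.0, 453.6, 210.2], [0.0, 0.0, 1.0]] 7.968130530375522e-06 [[-0.053, 0.831, -0.554, 1.321], [0.999, 0.051, -0.018, -0.035], [0.013, -0.554, -0.832, 1.272], [0.0, 0.0, 0.0, 1.0]]
top [[530.0, 0.0, 264.7], [0.0, 530.0, 207.4], [0.0, 0.0, 1.0]] -0.06349160998155136 [[0.021, -0.992, 0.124, 0.352], [-1.0, -0.019, 0.016, -0.094], [-0.013, -0.125, -0.992, 1.664], [0.0, 0.0, 0.0, 1.0]]
0.0188 0.1
```

View pics/scene0.png

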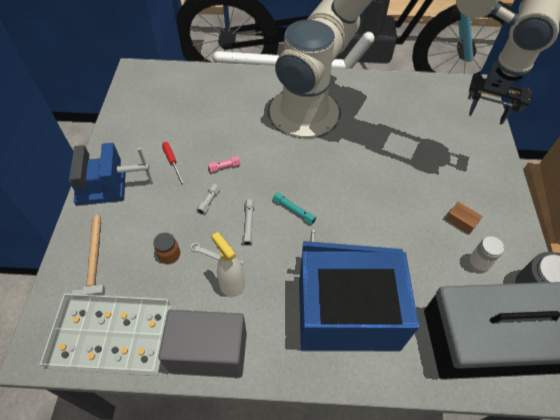

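View pics/top0.png

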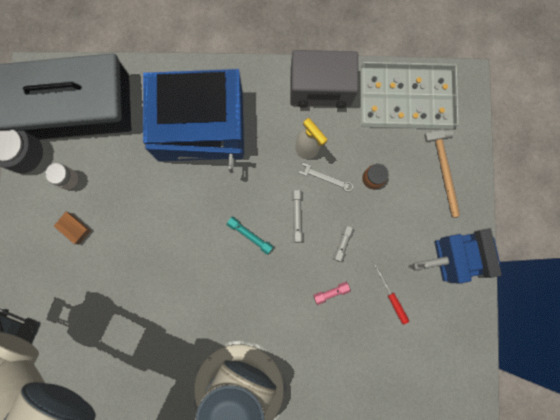

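The scene picture and the top picture agree. The candidates in the top picture are:
- **Grey long spanner** (298,216): fits spanner_long.
- **Turquoise look-alike** (250,235): excluded by the task.
- **Grey short spanner** (344,243): fits spanner_short.
- **Pink look-alike** (332,293): excluded by the task.

The cabinet is at about (195,115). Its door is slightly ajar, and the handle is near (233,162). I'll confirm all this in an enlarged crop.

```bash
python3 - <<'E'
import cv2,numpy as np
im=cv2.imread("pics/top0.png")
def crop(x,y,w,h,s):
    c=cv2.resize(im[y:y+h,x:x+w],None,fx=s,fy=s,interpolation=cv2.INTER_CUBIC)
    for i in range(0,w,10):
        cv2.line(c,(i*s,0),(i*s,6),(0,255,255),1)
        if i%20==0: cv2.putText(c,str(x+i),(i*s,16),0,.35,(0,255,255),1)
    for i in range(0,h,10):
        cv2.line(c,(0,i*s),(6,i*s),(0,255,255),1)
        if i%20==0: cv2.putText(c,str(y+i),(8,i*s+4),0,.35,(0,255,255),1)
    return c
a=crop(140,60,120,130,4); b=crop(285,180,80,90,4)
o=np.zeros((520,800,3),np.uint8); o[:,:480]=a; o[:360,480:]=b
cv2.imwrite("pics/crop0.png",o)
E
cat > h.py <<'E'
from rig import arm
import numpy as np, cv2
def ray(n,uv,c=None):
    c=c or arm.get_calibration(n); K=np.array(c["intrinsics"]); T=np.array(c["cam_to_world"])
    p=cv2.undistortPoints(np.array([[uv]],float),K,np.array([c["k1"],0,0,0.]))[0,0]
    return T[:3,3],T[:3,:3]@np.array([p[0],p[1],1])
def at(n,uv,z,c=None):
    o,d=ray(n,uv,c); return o+d*(z-o[2])/d[2]
def proj(n,P,c=None):
    c=c or arm.get_calibration(n); T=np.linalg.inv(np.array(c["cam_to_world"]))
    P=np.atleast_2d(P)
    return cv2.projectPoints(P.reshape(-1,1,3).astype(float),cv2.Rodrigues(T[:3,:3])[0],T[:3,3],np.array(c["intrinsics"]),np.array([c["k1"],0,0,0.]))[0][:,0]
def down(yaw):  # tool pointing down, jaw axis y at yaw(rad)
    z=np.array([0,0,-1.]); y=np.array([np.cos(yaw),np.sin(yaw),0]); return np.c_[np.cross(y,z),y,z]
E
```

```text
(no output)
```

View pics/crop0.png

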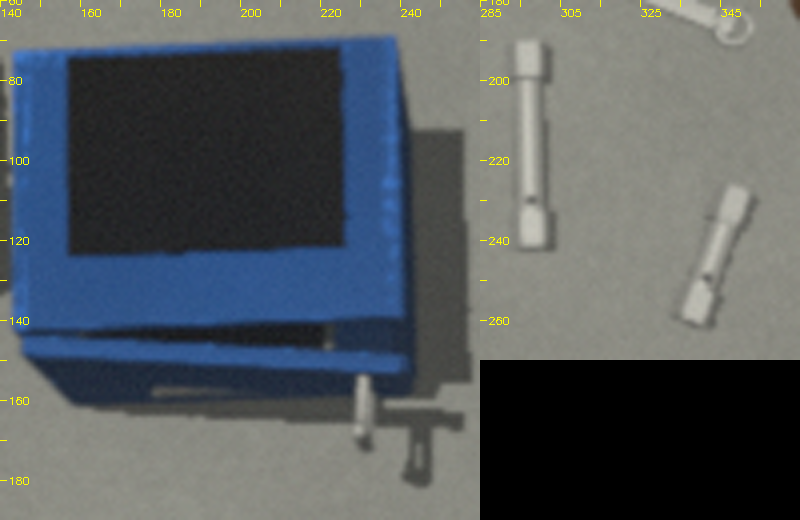

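```bash
python3 - <<'E'
from h import *
c=arm.get_calibration("top")
P=lambda uv,z: at("top",uv,z,c)
for n,uv,z in [("roofBL",(143.2,73),.195),("roofBR",(239,69.5),.195),("roofFL",(144.2,143),.195),("roofFR",(241,139.5),.195),("doorH",(145.5,148.7),.185),("doorF",(241.5,153.2),.185),("bartop",(230.7,167.5),.178)]:
    print(n,P(uv,z).round(4))
for n,a,b in [("long",(297.3,189.5),(298.3,242.5)),("short",(349.5,225.8),(339.3,261.5))]:
    A,B=P(a,.02),P(b,.02); print(n,((A+B)/2).round(4),np.linalg.norm(A-B),np.degrees(np.arctan2(*(A-B)[1::-1])))
E
```

```text
roofBL [0.9245 0.2922 0.195 ]
roofBR [0.9383 0.0126 0.195 ]
roofFL [0.7151 0.2777 0.195 ]
roofFR [0.7296 0.001  0.195 ]
doorH [0.7008 0.2756 0.185 ]
doorF [ 0.6921 -0.0009  0.185 ]
bartop [0.6514 0.0293 0.178 ]
long [ 0.5337 -0.1716  0.02  ] 0.16629781118412276 1.8412533823630042
short [ 0.45   -0.3173  0.02  ] 0.11555967317902122 -15.685507227342836
```

Measurements checked against the given sizes:
- **Cabinet:** yaw about 3.2°, width 277–280 mm, body depth 210 mm plus the 15 mm door.
- **Door:** about 5° ajar. The handle predicted from the hinge is within 2 mm of where I measured it.
- **Spanners:** 166 and 116 mm measured against 160 and 110 mm.

Next is gripping the handle.

```bash
cat >> h.py <<'E'
CY=np.radians(3.2); HINGE=np.array([0.7005,0.2765,0.098])
def door_axes(a,hinge=HINGE):  # a opening angle rad; returns R (cols x,y,z)
    t=CY-a; return np.array([[np.cos(t),-np.sin(t),0],[np.sin(t),np.cos(t),0],[0,0,1]])
def handle(a,hinge=HINGE): return hinge+door_axes(a)@np.array([-.04,-.25,.062])
def jawR(a,flip=0): # jaws along door y
    return down(CY-a+np.pi/2+flip*np.pi)
E
python3 - <<'E'
from h import *
a0=np.radians(5)
H=handle(a0); print(H)
for f in (0,1):
    for a in (a0,np.radians(92)):
        for z in (.141,.35):
            p=handle(a); p[2]=z; q=arm.solve_ik(p,jawR(a,f)); print(f,round(a,2),z,None if q is None else np.round(q,0))
E
```

```text
[0.65266705 0.02787979 0.16      ]
0 0.09 0.141 [ -3.  35.  78.  -0.  68. -91.]
0 0.09 0.35 [ -3.  26.  60.  -0.  94. -91.]
0 1.61 0.141 [28. 27. 93. -0. 60. 27.]
0 1.61 0.35 [28. 16. 76. -0. 88. 27.]
1 0.09 0.141 [-3. 35. 78. -0. 68. 89.]
1 0.09 0.35 [-3. 26. 60. -0. 94. 89.]
1 1.61 0.141 [  28.   27.   93.   -0.   60. -153.]
1 1.61 0.35 [  28.   16.   76.   -0.   88. -153.]
```

```bash
python3 - <<'E'
from h import *
a0=np.radians(5); H=handle(a0); R=jawR(a0)
arm.move_l([.205,.591,.33],feed=.3)
arm.move_to([H[0],H[1],.30],R)
im=arm.snapshot("wrist"); cv2.imwrite("pics/w1.png",im[:,:,::-1])
c=arm.get_calibration("wrist")
print(proj("wrist",[H+[0,0,.018],H-[0,0,.05]],c).round(1), arm.current_ee_pos(),arm.current_force(),arm.current_t())
E
```

```text
[[275.3 201.7]
 [275.3 185.8]] [0.65259743 0.02870557 0.30005685] [ 0.55185952 -0.16240969 -0.49054519] 3.2333
```

View pics/w1.png

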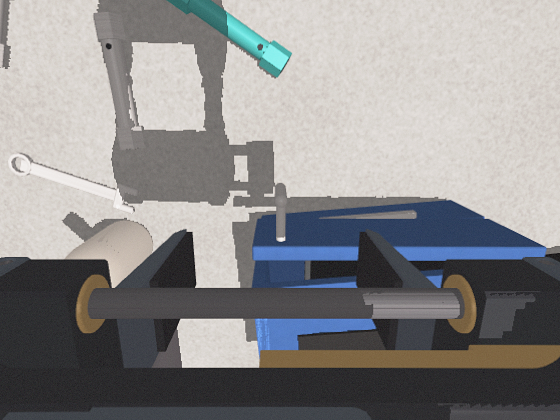

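```bash
python3 - <<'E'
from h import *
im=cv2.imread("pics/w1.png"); 
cv2.imwrite("pics/w1c.png",cv2.resize(im[170:270,230:390],None,fx=5,fy=5,interpolation=cv2.INTER_CUBIC))
c=arm.get_calibration("wrist")
for uv,z in [((281,197),.178),((281,187),.178),((254,247),.185)]: print(uv,at("wrist",uv,z,c).round(4))
R=door_axes(np.radians(5)); print(proj("wrist",[HINGE+R@np.array([0,-.277,.087])],c), R@np.array([0,-.277,.087])+HINGE)
E
```

```text
(281, 197) [0.6484 0.0332 0.178 ]
(281, 187) [0.6391 0.0335 0.178 ]
(254, 247) [0.6936 0.0069 0.185 ]
[[246.04800495 245.45851919]] [ 6.91799220e-01 -3.63317221e-04  1.85000000e-01]
```

View pics/w1c.png

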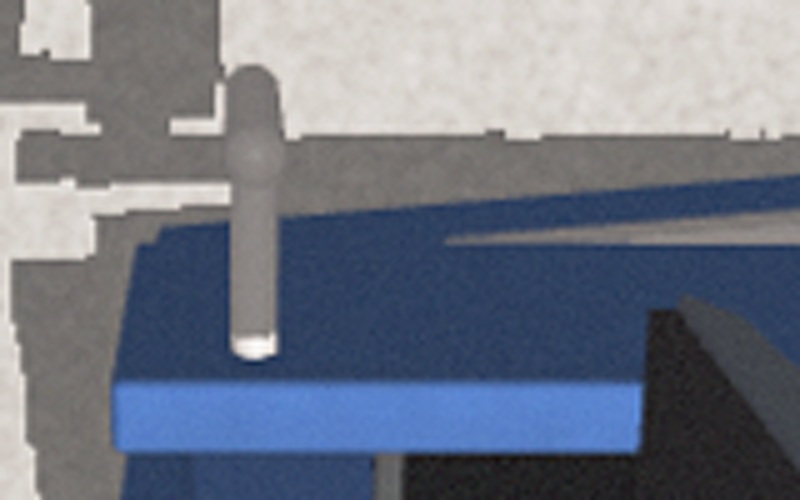

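The crop shows the bar's top at wrist pixel (281,202) and the door's free corner at (253,246). The door's edge runs parallel to the jaws, so the 5° angle is right. The handle sits about 5 mm further to +y than the top view gave, so I'll shift the hinge estimate and grip.

```bash
sed -i 's/0.7005,0.2765/0.7005,0.281/' h.py; python3 - <<'E'
from h import *
a0=np.radians(5); H=handle(a0); R=jawR(a0)
arm.move_l([H[0],H[1],.30],R); arm.move_l([H[0],H[1],.141],R,feed=.12)
print(arm.current_force())
arm.grip(0.0); print(arm.current_width(),arm.current_force(),arm.current_torque(),arm.current_ee_pos())
for d in (8,11):
    a=np.radians(d); p=handle(a); p[2]=.141; arm.move_l(p,jawR(a),feed=.08); print(d,arm.current_force().round(1),arm.current_width(),(arm.current_ee_pos()-p).round(4))
print(arm.current_t())
E
```

```text
[ 0.98505694 -0.32095709 -0.60012426]
0.011439099198427121 [ 1.31266094  6.72753917 -1.74803742] [ 1.16893279 -0.23081161 -0.09019282] [0.65285719 0.03327411 0.1409966 ]
8 [ 0.9  7.1 -2.1] 0.011234723591479942 [-0.0002  0.001   0.    ]
11 [ 2.1  7.4 -3. ] 0.011077353987851177 [-0.0002  0.0011  0.    ]
6.7833
```

```bash
sed -i 's/0.7005,0.281/0.7005,0.2825/' h.py; python3 - <<'E'
from h import *
for d in np.arange(18,94,7.5):
    a=np.radians(d); p=handle(a); p[2]=.141; arm.move_l(p,jawR(a),feed=.12); f=arm.current_force(); print(d,f.round(1),arm.current_torque().round(1),round(arm.current_width(),4),(arm.current_ee_pos()-p).round(4))
    if np.linalg.norm(f)>60: break
print(arm.current_t(),d)
E
```

```text
18.0 [-2.4 -2.9 -0.6] [-0.6  0.4 -0. ] 0.0113 [-0.0001 -0.0003 -0.    ]
25.5 [-3.9 -4.   1.1] [-0.7  0.6 -0. ] 0.0112 [ 0.0005 -0.0005 -0.    ]
33.0 [-4.3 -4.6  2. ] [-0.8  0.9 -0.1] 0.0115 [ 0.0007 -0.0006 -0.    ]
40.5 [-5.2 -4.   2.6] [-0.9  1.  -0.1] 0.0109 [ 0.0007 -0.0006 -0.    ]
48.0 [-6.7 -4.3  3.4] [-0.7  1.1 -0. ] 0.0113 [ 0.0006 -0.0005 -0.    ]
55.5 [-6.8 -3.2  3.8] [-0.6  1.2 -0. ] 0.011 [ 0.0006 -0.0003 -0.0001]
63.0 [-8.6 -1.7  5.9] [-0.4  1.4  0. ] 0.0111 [ 0.0006 -0.0001 -0.0001]
70.5 [-8.4 -1.4  5.9] [-0.3  1.5 -0.1] 0.0114 [ 0.0006  0.0001 -0.0001]
78.0 [-9.4  0.4  5.3] [-0.2  1.4 -0. ] 0.0114 [ 0.0007  0.0003 -0.0001]
85.5 [-8.9 -0.1  4.5] [0.1 1.5 0. ] 0.0113 [ 0.0008  0.0006 -0.0001]
93.0 [-8.3  1.4  4.4] [ 0.1  1.4 -0.1] 0.0112 [ 0.001   0.0008 -0.    ]
11.4417 93.0
```

```bash
python3 - <<'E'
from h import *
a=np.radians(93)
arm.grip(.05); p=arm.current_ee_pos(); arm.move_l([p[0],p[1],.32],feed=.25)
T=HINGE+door_axes(a)@np.array([.09,-.135,.022])
for s in (0,1):
    R=down(CY-a+s*np.pi); q=arm.solve_ik([T[0]-.05,T[1],.36],R); print(s,np.round(q,0))
print(T)
R=down(CY-a+np.pi)
arm.move_to([T[0]-.05,T[1],.36],R); arm.sleep(.3)
c=arm.get_calibration("wrist"); np.savez("cw2.npz",**{k:np.array(v) for k,v in c.items()})
cv2.imwrite("pics/w2.png",arm.snapshot("wrist")[:,:,::-1])
# short/long view
L=np.array([.534,-.172]); R=down(np.radians(91.8))
arm.move_to([L[0]-.03,L[1]-.06,.33],R); arm.sleep(.3)
c=arm.get_calibration("wrist"); np.savez("cw3.npz",**{k:np.array(v) for k,v in c.items()})
cv2.imwrite("pics/w3.png",arm.snapshot("wrist")[:,:,::-1]); cv2.imwrite("pics/top3.png",arm.snapshot("top")[:,:,::-1])
print(np.round(arm.current_joint_positions(),0),arm.current_t())
E
```

```text
0 [ 14.  16.  74.  -0.  90. 104.]
1 [ 14.  16.  74.  -0.  90. -76.]
[0.56581498 0.19202931 0.12      ]
[ -31.   17.   77.    0.   86. -123.] 17.0417
```

View pics/w2.png

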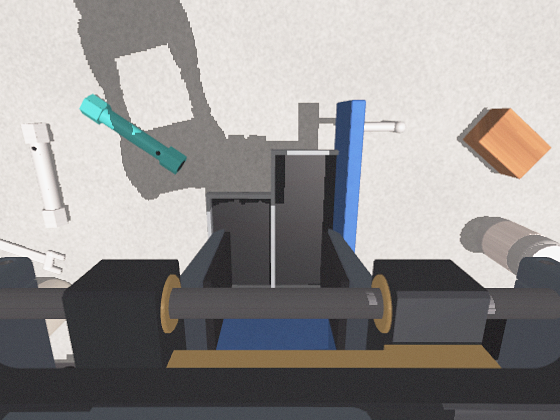

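View pics/w3.png

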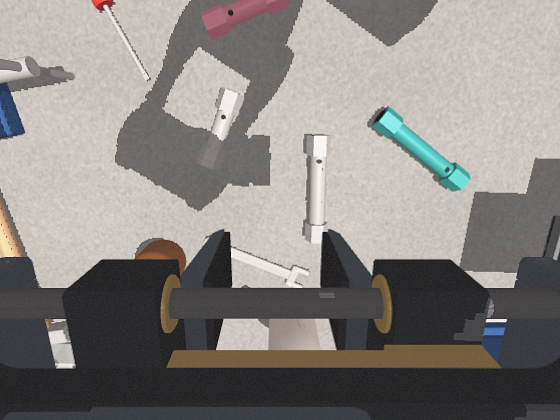

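```bash
python3 - <<'E'
from h import *
def crop(f,x,y,w,h,s):
    im=cv2.imread(f); c=cv2.resize(im[y:y+h,x:x+w],None,fx=s,fy=s,interpolation=cv2.INTER_CUBIC)
    for i in range(0,w,10):
        cv2.line(c,(i*s,0),(i*s,6),(0,0,255),1)
        if i%20==0: cv2.putText(c,str(x+i),(i*s,16),0,.35,(0,0,255),1)
    for i in range(0,h,10):
        cv2.line(c,(0,i*s),(6,i*s),(0,0,255),1)
        if i%20==0: cv2.putText(c,str(y+i),(8,i*s+4),0,.35,(0,0,255),1)
    return c
T=HINGE+door_axes(np.radians(93))@np.array([.09,-.135,.022]); u=proj("top",[T])[0].astype(int); print(u)
def put(o,c,x,y): o[y:y+c.shape[0],x:x+c.shape[1]]=c
o=np.zeros((600,800,3),np.uint8)
put(o,crop("pics/w2.png",200,90,110+60,150,2),0,0)
put(o,crop("pics/w3.png",190,80,145,170,3)[:,:],345,0)
put(o,crop("pics/top3.png",u[0]-42,u[1]-38,84,70,4),0,310)
cv2.imwrite("pics/comp.png",o)
E
```

```text
[176 198]
```

View pics/comp.png

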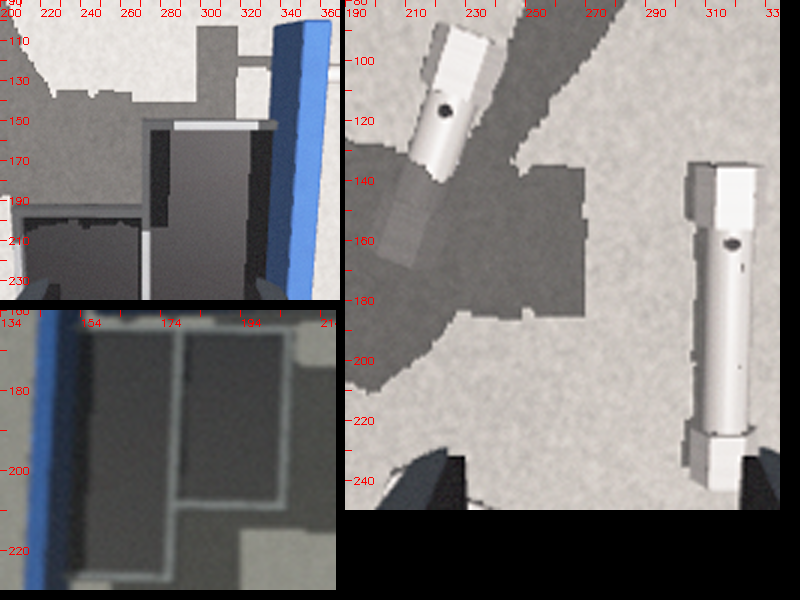

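```bash
python3 - <<'E'
from h import *
def load(f): d=np.load(f); return {k:(v if v.ndim else float(v)) for k,v in d.items()}
c2,c3,ct=load("cw2.npz"),load("cw3.npz"),arm.get_calibration("top")
a=np.radians(93); R=door_axes(a)
def D(uv,c,z=.132): return ((R.T@(at("",uv,z,c)-HINGE))*1000).round(1)
for n,uv in dict(div_top=(179,165.5),div_bot=(176.5,227),sr_top=(206.2,166.2),sr_bot=(204.8,208.8),short_end=(191,208.8),hinge_end=(193,165.5),long_end=(164,226.7)).items(): print("top",n,D(uv,ct))
for n,uv in dict(long_end=(300,152.3),short_end=(240,196),div=(273,225),div2=(273,170),left=(208.7,215)).items(): print("w2",n,D(uv,c2))
print("doortop top",D((145,170),ct,.185))
print("doortop w2 ",D((200+330/2,90+20/2),c2,.185),D((200+303/2,90+20/2),c2,.185),D((200+310/2,90+280/2),c2,.185))
px=lambda x,y:(190+(x-345)/3,80+y/3)
for n,p,q in [("long",(728,163),(722,490)),("short",(467,32),(400,262))]:
  for z in (.015,.03):
    A,B=at("",px(*p),z,c3),at("",px(*q),z,c3); print(n,z,A.round(4),B.round(4),((A+B)/2).round(4),round(np.linalg.norm(A-B),4),np.degrees(np.arctan2(*(A-B)[1::-1])).round(1))
print(c3["cam_to_world"].round(2))
E
```

```text
top div_top [ 96.1 -36.8  34. ]
top div_bot [  95.7 -219.2   34. ]
top sr_top [176.8 -37.8  34. ]
top sr_bot [ 176.7 -164.5   34. ]
top short_end [ 136.3 -165.1   34. ]
top hinge_end [137.6 -36.3  34. ]
top long_end [  59.  -218.9   34. ]
w2 long_end [  61.1 -217.5   34. ]
w2 short_end [ 134.1 -163.9   34. ]
w2 div [  93.5 -126.1   34. ]
w2 div2 [  93.3 -196.3   34. ]
w2 left [ 174.2 -139.4   34. ]
doortop top [  8.5 -62.   87. ]
doortop w2  [   1.7 -274.9   87. ] [  15.1 -274.9   87. ] [   2.5 -138.5   87. ]
long 0.015 [ 0.4544 -0.1733  0.015 ] [ 0.6217 -0.1652  0.015 ] [ 0.538  -0.1692  0.015 ] 0.1675 -177.2
long 0.03 [ 0.4535 -0.1752  0.03  ] [ 0.6156 -0.1673  0.03  ] [ 0.5346 -0.1713  0.03  ] 0.1623 -177.2
short 0.015 [ 0.3994 -0.2973  0.015 ] [ 0.5069 -0.3307  0.015 ] [ 0.4532 -0.314   0.015 ] 0.1125 162.7
short 0.03 [ 0.4003 -0.2953  0.03  ] [ 0.5044 -0.3278  0.03  ] [ 0.4523 -0.3116  0.03  ] 0.109 162.7
[[-0.03  0.96  0.28  0.43]
 [ 1.    0.03  0.01 -0.23]
 [ 0.    0.28 -0.96  0.5 ]
 [ 0.    0.    0.    1.  ]]
```

Both cameras put the tray at door-frame (54, −126) mm and the short row at (135, −99) mm, agreeing to 2 mm. The 54 mm stagger and 81 mm row pitch also check. The spanners measure 162 and 109 mm long. In the crop, both targets are the grey ones: long at wrist pixel (316,190) and short at (220,128). Long one first.

```bash
cat >> h.py <<'E'
A=np.radians(93)
def tray(x=0,y=0,z=0): return HINGE+door_axes(A)@np.array([.054+x,-.126+y,.022+z])
def pick(xy,yaw):
    R=down(np.radians(yaw)); arm.grip(.06); arm.move_to([*xy,.16],R); arm.move_l([*xy,.004],R,feed=.12)
    arm.grip(0.); print("w",arm.current_width(),arm.current_force().round(1)); arm.move_l([*xy,.30],R,feed=.25); print("w",arm.current_width(),arm.current_force().round(1),arm.current_t())
def place(dx,dy):
    R=down(CY-A+np.pi); p=tray(dx,dy); arm.move_to([p[0],p[1],.30],R); arm.move_l([p[0],p[1],.165],R,feed=.2)
    for z in (.135,.128,.125,.124):
        arm.move_l([p[0],p[1],z],R,feed=.04); f=arm.current_force(); print(z,f.round(1))
E
python3 - <<'E'
from h import *
pick((.5345,-.1713),92.3)
if arm.current_width()>.015:
    place(0,0); print(arm.current_t())
E
```

```text
w 0.023394197172097373 [-0.2  1.   3.8]
w 0.023566106608966454 [-0.4  0.1 -2.2] 21.6167
0.135 [ 0.4 -0.6 -2.4]
0.128 [-0.4 -0.3 -2.9]
0.125 [-0.1 -0.2 -2.6]
0.124 [-0.2 -0.2 -3. ]
25.6583
```

```bash
cat >> h.py <<'E'
def settle(zs):
    p=arm.current_ee_pos()
    for z in zs:
        arm.move_l([p[0],p[1],z],feed=.02); f=arm.current_force(); print(z,f.round(1))
        if f[2]>0: break
    arm.grip(.042); print("open",arm.current_width(),arm.current_force().round(1))
E
python3 - <<'E'
from h import *
settle((.123,.1225,.122,.1215))
p=arm.current_ee_pos(); arm.move_l([p[0],p[1],.30],feed=.2); arm.sleep(.2)
cv2.imwrite("pics/w4.png",arm.snapshot("wrist")[:,:,::-1]); c=arm.get_calibration("wrist"); np.savez("cw4.npz",**{k:np.array(v) for k,v in c.items()})
print(arm.current_t())
pick((.4518,-.3130),90-16.8)
E
```

```text
0.123 [-5.1 -1.9 13.3]
open 0.04198272261218616 [-0.8 -0.7  0.6]
27.6833
w 0.02377004370195017 [-0.4  0.8  1.9]
w 0.02340193993324766 [ 0.4 -0.4 -2.4] 33.6583
```

View pics/w4.png

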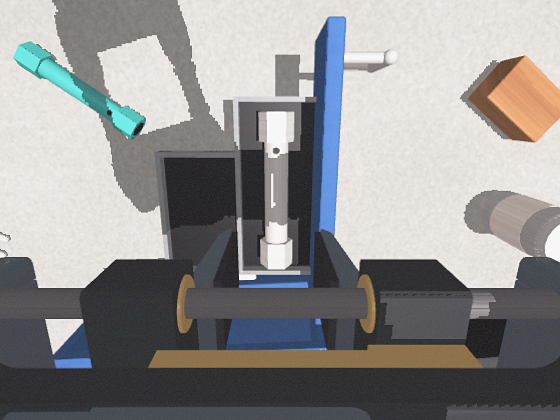

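The long spanner lies flat and straight in the long row: ends at rows 110 and 268, walls at rows 103 and 272. It is centred across. The short one is in the grip, so I'll place it.

```bash
python3 - <<'E'
from h import *
place(.081,.027)
f=arm.current_force()
settle((.1235,.123,.1225,.122,.1215))
p=arm.current_ee_pos(); arm.move_l([p[0],p[1],.30],feed=.2); arm.move_l([p[0]-.07,p[1]-.05,.34],feed=.25); arm.sleep(.2)
cv2.imwrite("pics/w5.png",arm.snapshot("wrist")[:,:,::-1]); 
c=arm.get_calibration("wrist"); print(proj("",[tray(0,0,.015),tray(.081,.027,.015)],c).round(0))
print(arm.current_t())
E
```

```text
0.135 [ 0.6  0.8 -2.2]
0.128 [-0.9 -0.3 -2.5]
0.125 [ 0.8  0.4 -1.4]
0.124 [ 0.5  0.1 -0.9]
0.1235 [-1.5 -1.5  5.2]
open 0.04198862792744807 [ 0.5 -0.6  0.1]
[[386. 219.]
 [317. 240.]]
40.5333
```

View pics/w5.png

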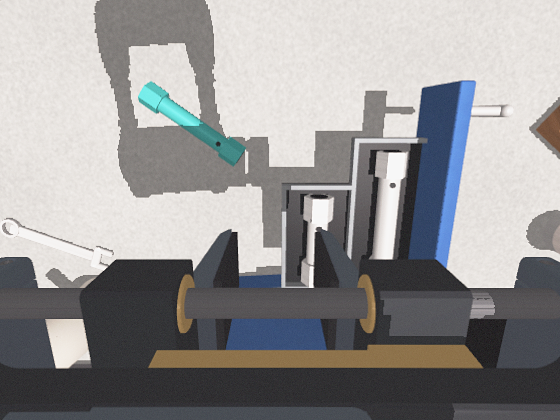

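```bash
python3 - <<'E'
from h import *
arm.move_to([.45,-.2,.34],down(np.radians(92))); arm.sleep(.3)
im=arm.snapshot("top")[:,:,::-1].copy()
o=cv2.resize(im[60:235,130:400],None,fx=2.9,fy=2.9,interpolation=cv2.INTER_CUBIC)
for q in proj("top",[tray(0,0,.015),tray(.081,.027,.015)]): cv2.circle(o,tuple(int(v) for v in (q-[130,60])*2.9),2,(0,0,255),-1)
cv2.imwrite("pics/top6.png",o); print(arm.current_t())
E
```

```text
42.0583
```

View pics/top6.png

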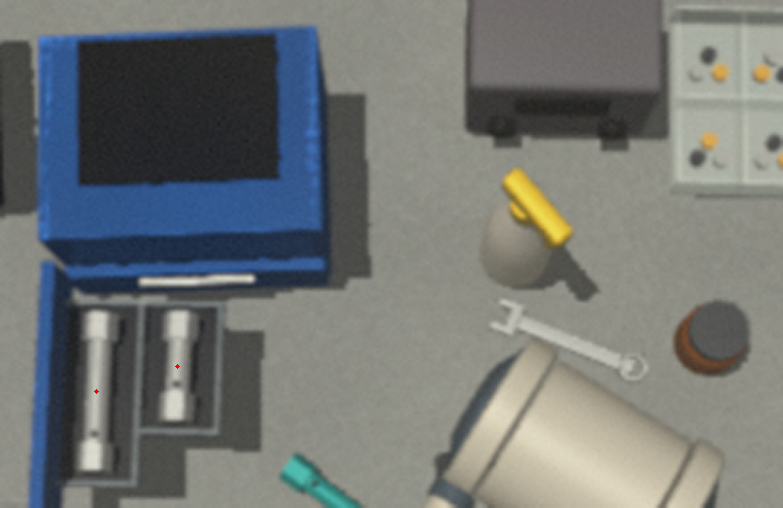

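The top view shows both spanners centred on the red row centres at (96,391) and (177,366), lying straight. The door is at a right angle, the bottle, wrench and jar haven't moved, and the arm is clear. I'm handing in.

```bash
python3 -c "
from h import *
print(arm.current_force().round(1)); arm.sign_off()"
```

```text
[-1.3 -0.4  0.7]
the job is handed in; nothing more can be done
```

The door is open to about 93° (1.62 rad), and both spanners are lying flat in their rows. I handed the job in at about 42 s of the 72 s allowed; the rig gives no verdict.

- **Door:** I gripped the handle and swung the door along its arc, with at most about 11 N on the wrist. It stayed open when released.
- **Spanners:** I lowered each one until the wrist force showed it touching the tray floor (13 N for the long one, 5 N for the short one), then released it.
- **Last checks:** in the wrist and top pictures both spanners lie centred and in line with their rows. The bottle, wrench and jar are where they were. The screwdriver was out of the last picture, but the arm never worked near it. The arm was clear of everything at hand-in.
- **Disagreement:** the first top-view estimate of the handle was about 5 mm off in y compared with the wrist camera. The grip force agreed with the wrist camera, so I corrected the hinge position before swinging the door. No check failed.

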